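Unpile the repair things onto their mats

TASK

The repair things have been piled up in two stacks; take both stacks apart and set each thing, the same way up as it is now, in the middle of its own mat: the red thread spool on the red mat, the pulley on the yellow, the pipe coupling on the green, the tape roll on the white, and the brush lengthways on the oblong grey mat. Let nothing topple over, and leave the torch and the scoop where they are.

Things in the scene. Friction and masses are not known exactly. Their poses are not given: they have to be found in the camera images.
- spool_mid (a point): thread spool standing upright: wooden flanges, red thread; 30 mm across, 42 mm high. At the start it stands in the middle on top of the pulley. The point is its centre, half-way up; z along its axis, up
- pulley_mid (a point): light grey V-belt pulley lying flat, 63 mm across, 22 mm high; at the start it is the bottom of one stack, under the spool. The point is its centre, half-way up; z up
- brush_mid (a point): purple oval brush lying on its bristles, 85 mm long, 30 mm wide, 23 mm high; at the start it lies across the top of the coupling. The point is its centre, half-way up; y along its length, z up
- coupling_mid (a point): white plastic pipe coupling standing upright, a short tube 42 mm across, 50 mm high; at the start it stands in the middle on the tape roll, under the brush. The point is its centre, half-way up; z along its axis, up
- tape_mid (a point): roll of black tape lying flat, 62 mm (along x) by 59 mm (along y), 19 mm high; at the start it is the bottom of the other stack, under the coupling. The point is its centre, half-way up; z up
- mat_red_top (a point): round rubber mat fixed to the table, 84 mm across, 4 mm thick, dark rim with a 74 mm red face; the point is the centre of its top, z up
- mat_yellow_top (a point): round rubber mat fixed to the table, 84 mm across, 4 mm thick, dark rim with a 74 mm yellow face; the point is the centre of its top, z up
- mat_green_top (a point): round rubber mat fixed to the table, 84 mm across, 4 mm thick, dark rim with a 74 mm green face; the point is the centre of its top, z up
- mat_white_top (a point): round rubber mat fixed to the table, 84 mm across, 4 mm thick, dark rim with a 74 mm white face; the point is the centre of its top, z up
- mat_oblong_top (a point): oblong grey mat with a dark rim, fixed to the table, 112 mm long (its y), 62 mm wide (its x), 4 mm thick; the point is the centre of its top, z up
- lamp_mid (a point): black pocket torch standing upright on its lens, 44 mm across, 123 mm high, loose; not to be disturbed. The point is half-way up its axis
- scoop_mid (a point): white plastic measuring scoop, 68 x 135 mm, 52 mm high, loose; not to be disturbed. The point is the middle of its outline, half-way up
Not all that is in view belongs to the job. Leave any blue or brown look-alike of the part that bears mat_yellow_top alone.

How it is judged (in metres and radians):
At the end, for the whole second after the job is handed in: Each thing rests still and upright (0.15 rad) on its own mat (height 5 mm), centre within 12 mm of the mat's centre; the brush lies along the oblong mat within 0.26 rad, either way round; torch and scoop stand within 30 mm of where they were (horizontal distance between spool_mid and mat_red_top below 0.012 m and z of spool_mid in the frame of mat_red_top between 0.016 and 0.026 m and angle between each of spool_mid, pulley_mid, coupling_mid, tape_mid, brush_mid's own z axis and vertical below 0.15 rad and linear speed of each of spool, pulley, coupling, tape, brush below 0.02 m/s and horizontal distance between pulley_mid and mat_yellow_top below 0.012 m and z of pulley_mid in the frame of mat_yellow_top between 0.006 and 0.016 m and horizontal distance between coupling_mid and mat_green_top below 0.012 m and z of coupling_mid in the frame of mat_green_top between 0.02 and 0.03 m and horizontal distance between tape_mid and mat_white_top below 0.012 m and z of tape_mid in the frame of mat_white_top between 0.0045 and 0.0145 m and horizontal distance between brush_mid and mat_oblong_top below 0.012 m and z of brush_mid in the frame of mat_oblong_top between 0.0065 and 0.0165 m and angle between the y axis of brush_mid and the y axis of mat_oblong_top, either way round below 0.26 rad and distance of each of lamp_mid, scoop_mid from where it was at the start of the episode below 0.03 m); the robot touches nothing.
It fails at once if one of the piled things topples over (tilts more than 0.7 rad) (angle between any of spool_mid, pulley_mid, coupling_mid, tape_mid, brush_mid's own z axis and vertical above 0.7 rad).
It fails at once if the torch or the scoop is disturbed (moved 30 mm or more, or the torch tipped) (distance of any of lamp_mid, scoop_mid from where it was at the start of the episode above 0.03 m or angle between lamp_mid's own z axis and vertical above 0.5 rad).
It also fails if it takes over 128 s, if anything falls off the work surface, if the arm or the gripper's body presses on something with over 40 N, if the wrist force passes 120 N, or if a joint passes its speed limit or range.

ROBOT

A 6-joint arm with a two-finger parallel gripper is mounted at the origin on a cart in front of the work surface, level with it; the furniture and walls round the work are solid. World frame = base frame: x ahead of the robot, y to its left, z up, the work surface at z = 0. Lengths are in mm, angles in degrees, forces in N, time in s.
With the tool pointing down it reaches from about 300 to 850 mm from the base axis. Payload 4.2 kg.
Tool frame: the origin (TCP) lies at the very end of the fingers, on their centre line; the grasp point (between the pads) lies 19 mm behind it; z points along the fingers, y is the direction in which the jaws open and shut (so a half turn about z gives the same grasp; the last joint's range is limited). The gripper opens to 91 mm and grips with 3 to 60 N. Pads are 32 mm wide; open, the fingers measure 118 mm over their backs; the gripper's body (76 mm by 178 mm) begins 60 mm behind the grasp point.
Start: joints at [-67.323, 18.312, 89.639, -0, 72.044, -1.146], TCP at [232.26, -526.021, 213.976] pointing down, gripper open.
Joint ranges: [-177.97, 177.97], [-48.28, 115.42], [12.27, 149.76], [-77.06, 257.06], [2.81, 150.46], [-146.56, 146.56]. Speed limits (degrees/s): [147.25, 147.25, 180, 180, 180, 180].

INTERFACE

Orientations are given as [roll, pitch, yaw] about the fixed x, y, z axes, in that order (R = Rz(yaw) Ry(pitch) Rx(roll)).
In Python, from workcell import monitor, eyes, job gives the robot as it stands.
- The arm moves only by the tool move_arm, never from a script. Its argument "increments" is a list that holds one entry, the list of rows, each a list of 7 numbers: the opening, from 0 (shut) to 1 (fully open), then the shift along the tool's x, y, z in cm, then the turn, a rotation vector about the tool's x, y, z in rad. In form: [[[jaw, x, y, z, ax, ay, az], ...]]. A call has 1 to 12 rows; each row shifts and turns the pose as measured when the row begins, along the tool's axes as they then stand; what a row does not reach is not made up. A row lasts 1/8 s, in which the tool goes at most 62.5 mm and 10.7 degrees, less where a joint would pass 70% of its speed; a pose out of reach is approached as far as the arm can. A call is refused whole if a number of a shift passes 6.25 or a number of a turn 0.188, either way. A call with a gripper value outside its range is refused whole. The fingers move at their own pace and stop on an object; "force" is the grip in N (left out, the last holds). Time passes only in rows, so rows that do not move let the fingers close. It gives the time, the measured TCP pose, the force and the opening at its end, in the units of the state.
- monitor.state(): the state, without advancing time (a new reading comes with each control period).
- eyes.grab_frame(name): name is "scene" or "top" or "wrist"; returns a dict with "color" (400x640x3 uint8, red, green, blue), "z_map" (400x640 float32, mm along the optical axis (not along the pixel's ray), 0 where there is no reading), "camera_matrix" (3x3 intrinsics, pixels), "rvec" (rotation vector, rad) and "tvec" (3), from world to camera coordinates, as OpenCV has them. Camera axes: x right, y down, z forward; pixel columns grow to the right and rows downward; lengths in mm; the calibration is good to about 2 mm. A picture is of the moment at which its call begins.
- job.job_done(): hands the job in, once; it reports no verdict.
The state is a dict: "time_s": time; "qpos": joint angles; "qvel": joint speeds; "effort": joint torques, N m; "ee_pos": TCP position; "ee_rot": TCP orientation; "force": force on the tool from outside, world axes, zero at the start; "torque": the same for the moment, N m; "gripper_width": finger opening in mm.
Only numpy, scipy, OpenCV 4.12 (cv2) and the standard library are available. Lean on these libraries where they do the work, as an engineer would, in place of code of your own. Each camera call takes 0.05 s, during which the arm holds its last target. There are 200 camera calls.

## Working session

There is one attempt and no reset: what is moved stays moved. The work goes in short steps, Python scripts to look and compute and a tool call to move; the robot and the scene stay as the last step left them, time stands still between calls to the robot, and variables do not carry over. Pictures are saved under pics/ and viewed, about 12 in all and at most 16, crops included, and the job is handed in when it is done.

Besides the shell and the picture viewer there is one more tool, called after "Emit:" as name(argument=value, ...) on one line, values as JSON. move_arm: Moves the arm, as the interface text tells. Its arguments: {"type":"object","properties":{"increments":{"type":"array"},"force":{"type":"number"}},"required":["increments"]}

```bash
mkdir -p pics; cat > h.py <<'E'
import numpy as np, cv2
from workcell import monitor, eyes, job
def grab(n,save=None):
    f=eyes.grab_frame(n)
    np.savez('last_%s.npz'%n,**f)
    if save: cv2.imwrite('pics/'+save,f['color'][:,:,::-1])
    return f
def load(n): return dict(np.load('last_%s.npz'%n))
def cloud(f):
    K=f['camera_matrix'];R=cv2.Rodrigues(f['rvec'])[0];t=np.ravel(f['tvec'])
    v,u=np.mgrid[:400,:640];z=f['z_map'].astype(float)
    P=np.stack([(u-K[0,2])/K[0,0]*z,(v-K[1,2])/K[1,1]*z,z],-1)
    W=(P-t)@R; W[z==0]=np.nan
    return W
def ray(f,u,v,h):
    K=f['camera_matrix'];R=cv2.Rodrigues(f['rvec'])[0];t=np.ravel(f['tvec'])
    d=R.T@np.array([(u-K[0,2])/K[0,0],(v-K[1,2])/K[1,1],1]);c=-R.T@t
    return c+d*(h-c[2])/d[2]
E
python3 - <<'E'
from h import *
print(monitor.state())
a=grab('top','top0.png');b=grab('scene','scene0.png')
E
```

```text
{'time_s': 0.0, 'qpos': array([-6.73202957e+01,  1.83514522e+01,  8.97065241e+01,  6.73171793e-04,
        7.20445248e+01, -1.14624505e+00]), 'qvel': array([-0.02912857,  0.09310568, -0.0222525 ,  0.03811735, -0.0442226 ,
       -0.07782983]), 'effort': array([-7.01549743e-04, -4.12462449e+01, -2.31973135e+01,  7.26164994e-02,
        4.59191320e-02, -1.67041508e-04]), 'ee_pos': array([ 232.08060893, -525.52405819,  213.12138514]), 'ee_rot': array([-1.79897532e+02, -2.69035966e-03,  2.38257388e+01]), 'force': array([ 0.9785901 , -0.24883974,  0.74089449]), 'torque': array([ 0.02089033, -0.00395429,  0.00891046]), 'gripper_width': 91.52250336024272}
```

View pics/top0.png

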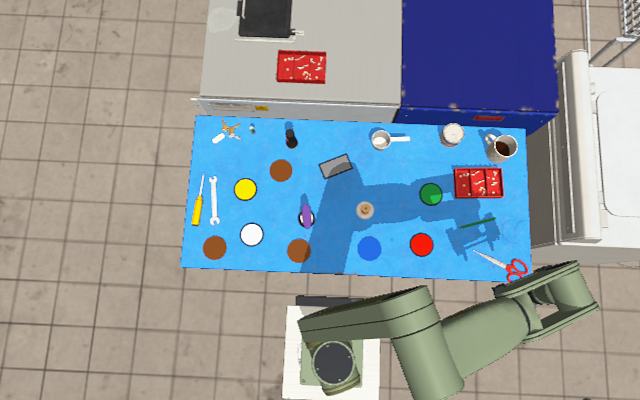

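View pics/scene0.png

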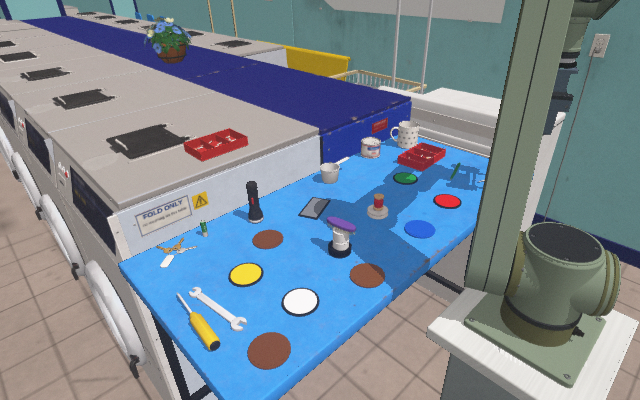

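Top view: red mat (421,244), yellow (245,189), green (431,194), white (252,234), oblong grey (335,166); spool on pulley (365,210), brush/coupling/tape (307,216). Look-alikes: brown discs (281,170), (214,248), (299,250), a blue disc (369,248), and the red trays; not to be used. The torch is at (291,138), the scoop at (385,140).

```bash
python3 - <<'E'
from h import *
f=load('top');W=cloud(f)
hsv=cv2.cvtColor(f['color'],cv2.COLOR_RGB2HSV).astype(int)
for n,(u,v,r,h) in dict(red=(421,244,9,4),yel=(245,189,9,4),grn=(431,194,9,4),wht=(252,234,9,4)).items():
    c=f['color'][v,u].astype(int); print(n,c,hsv[v,u],ray(f,u,v,h).round(0),W[v-2:v+3,u-2:u+3].reshape(-1,3).mean(0).round(1))
H=hsv
def seg(n,m,u,v,h,R=16):
    k=np.zeros((400,640),bool);k[v-R:v+R,u-R:u+R]=1
    c,l,s,ce=cv2.connectedComponentsWithStats((m&k).astype(np.uint8)); 
    i=1+s[1:,4].argmax(); vv,uu=np.where(l==i)
    P=np.array([ray(f,a,b,h) for a,b in zip(uu,vv)]); (cx,w,an)=cv2.minAreaRect(P[:,:2].astype(np.float32))
    print(n,s[i,4],'mean',P.mean(0).round(1),'rect',np.round(cx,1),np.round(w,1),round(an,1), 'z',np.nanmedian(W[vv,uu,2]).round(1))
h_,s_,v_=H[...,0],H[...,1],H[...,2]
seg('red',((h_<8)|(h_>172))&(s_>150),421,244,4)
seg('yel',(h_>20)&(h_<35)&(s_>150),245,189,4)
seg('grn',(h_>45)&(h_<80)&(s_>100),431,194,4)
seg('wht',(s_<50)&(v_>150),252,234,4)
notblue=~((h_>95)&(h_<115)&(s_>120))
seg('obl',notblue,335,166,4,24)
seg('brush',(h_>120)&(h_<165)&(s_>60),307,216,92)
seg('tapestack',notblue,307,216,19,20)
seg('spool',notblue,365,210,22,16)
seg('torch',notblue,291,138,80,14)
print(W[210,365],W[216,307], f['camera_matrix'])
for n,(u,v,r) in dict(a=(325,212,180),).items():
    cv2.imwrite('pics/c1.png',cv2.resize(f['color'][120:280,230:450,::-1],None,fx=3.6,fy=3.6,interpolation=cv2.INTER_CUBIC))
E
```

```text
red [248  26   7] [  2 248 248] [ 376. -295.    4.] [ 376.2 -294.9    6.4]
yel [250 237   0] [ 28 255 250] [545. 333.   4.] [544.9 332.9   5.2]
grn [ 28 125  54] [ 68 198 125] [ 556. -331.    4.] [ 555.6 -330.3    5.3]
wht [250 250 251] [120   1 251] [385. 296.   4.] [385.4 296.1   5. ]
red 388 mean [ 374.8 -296.2    4. ] rect [ 375. -297.] [73.  73.9] 2.5 z 5.5
yel 361 mean [545.1 333.4   4. ] rect [545.3 333.2] [73.7 71.6] 4.2 z 5.6
grn 365 mean [ 555.7 -329.1    4. ] rect [ 556.  -328.8] [72.6 75.4] 2.5 z 5.1
wht 365 mean [385.1 298.7   4. ] rect [385.5 298.1] [70.2 74.1] 2.5 z 5.2
obl 469 mean [643.7  14.3   4. ] rect [643.6  14.4] [ 58.1 108. ] 24.5 z 5.2
brush 189 mean [443.9 105.7  92. ] rect [444.7 105.7] [82.  27.9] 8.0 z 91.0
tapestack 260 mean [452.3 109.3  19. ] rect [455.4 109.7] [84.9 49. ] 2.8 z 89.8
spool 270 mean [485.4 -94.   22. ] rect [485. -94.] [64.  59.6] 1.7 z 18.4
torch 168 mean [713.  173.7  80. ] rect [716.5 171.5] [69.5 38.3] 3.4 z 70.5
[477.3135975  -92.02264626  67.90903564] [444.67834348 103.22706481  90.89705816] [[476.45258042   0.         321.99813866]
 [  0.         476.45258042 189.70184321]
 [  0.           0.           1.        ]]
```

View pics/c1.png

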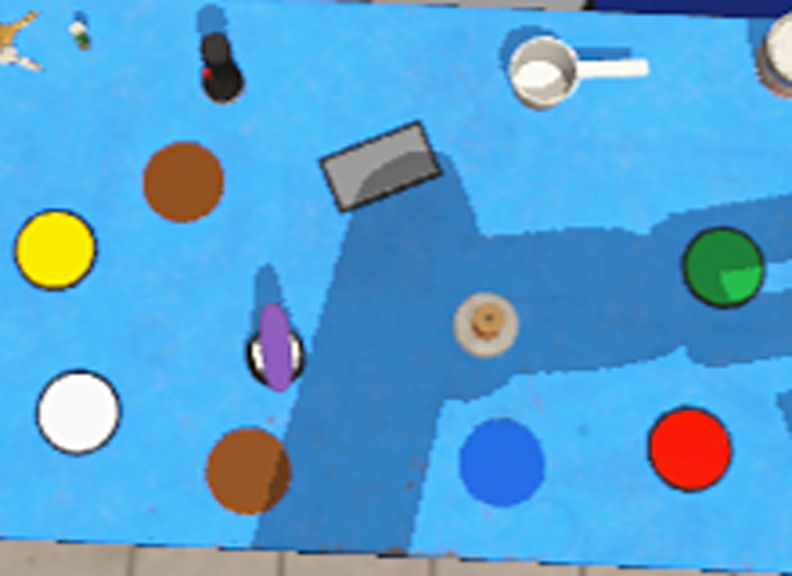

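Choice confirmed by the crop: brush stack at crop (275,350), spool/pulley at (486,322), the rimmed mats are the coloured ones; rimless brown/blue discs are decoys. I'll move above the brush stack now.

Emit:
move_arm(increments=[[[1,4,-4.4,0,0,0,0],[1,4,-4.4,0,0,0,0],[1,4,-4.4,0,0,0,0],[1,4,-4.4,0,0,0,0],[1,4,-4.4,0,0,0,0],[1,4,-4.4,0,0,0,0],[1,4,-4.4,0,0,0,0],[1,4,-4.4,0,0,0,0],[1,4,-4.4,0,0,0,0],[1,4,-4.4,0,0,0,0],[1,1,-1,0,0,0,0],[1,0,0,0,0,0,0]]])

```text
time_s: 1.6
ee_pos: [430.5, 68.3, 211.0]
ee_rot: [-179.8, -0.0, 23.7]
force: [-0.4, -0.1, 0.7]
gripper_width: 91.0
```

```bash
cat >> h.py <<'E'
def go(x,y,z=None,yaw=None):
    """shift in tool axes (cm) and turn (rad) needed from here, rotating first if yaw given"""
    s=monitor.state();p=s['ee_pos'];a=s['ee_rot'][2]
    t=0
    if yaw is not None:
        t=-np.radians((yaw-a+180)%360-180)
    dz=0 if z is None else p[2]-z
    for lab,aa in (('now',a),('after turn',a if yaw is None else yaw)):
        c,q=np.cos(np.radians(aa)),np.sin(np.radians(aa));dx,dy=x-p[0],y-p[1]
        print(lab,'shift cm',np.round([(c*dx+q*dy)/10,(q*dx-c*dy)/10,dz/10],2),'turn',round(t,3))
    print('t',s['time_s'],'p',p.round(1),'rpy',s['ee_rot'].round(1),'F',s['force'].round(1),'w',s['gripper_width'].round(1))
E
python3 - <<'E'
from h import *
go(444.5,105.7,110,8)
f=grab('wrist','w1.png')
E
```

```text
now shift cm [ 2.79 -2.86 10.1 ] turn 0.273
after turn shift cm [ 1.91 -3.51 10.1 ] turn 0.273Traceback (most recent call last):
  File "<stdin>", line 2, in <module>
  File "h.py", line 29, in go
    print('t',s['time_s'],'p',p.round(1),'rpy',s['ee_rot'].round(1),'F',s['force'].round(1),'w',s['gripper_width'].round(1))
                                                                                                ^^^^^^^^^^^^^^^^^^^^^^^^
AttributeError: 'float' object has no attribute 'round'
```

```bash
sed -i "s/s\['gripper_width'\].round(1)/s['gripper_width']/" h.py; python3 - <<'E'
from h import *
go(444.5,105.7,110,8)
f=grab('wrist','w1.png')
E
```

```text
now shift cm [ 2.79 -2.86 10.1 ] turn 0.273
after turn shift cm [ 1.91 -3.51 10.1 ] turn 0.273
t 1.6 p [430.5  68.3 211. ] rpy [-179.8   -0.    23.7] F [-0.4 -0.1  0.7] w 90.97593812494611
```

View pics/w1.png

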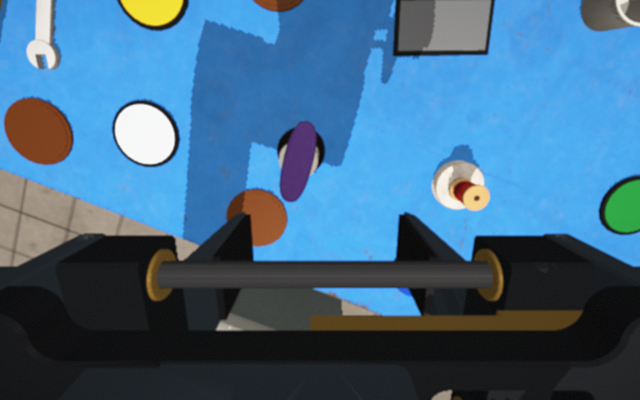

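Wrist view: brush at (298,162) over coupling/tape, spool top at (477,198) on the pulley at (459,186). Measuring with its finer resolution.

```bash
cat > m.py <<'E'
from h import *
f=load('wrist');W=cloud(f)
def band(n,u0,u1,v0,v1,zl,zh,cond=None):
    S=W[v0:v1,u0:u1].reshape(-1,3);C=f['color'][v0:v1,u0:u1].reshape(-1,3)
    hs=cv2.cvtColor(C[None],cv2.COLOR_RGB2HSV)[0].astype(int)
    m=(S[:,2]>zl)&(S[:,2]<zh)
    if cond is not None: m&=cond(hs)
    S=S[m]
    r=cv2.minAreaRect(S[:,:2].astype(np.float32))
    (cx,cy),rad=cv2.minEnclosingCircle(S[:,:2].astype(np.float32))
    print(n,len(S),'rect',np.round(r[0],1),np.round(r[1],1),round(r[2],1),'circ',round(cx,1),round(cy,1),round(rad,1),'z',np.percentile(S[:,2],[5,50,95]).round(1))
E
python3 - <<'E'
from m import *
band('brush',270,330,110,210,78,100)
band('tape top',265,335,110,200,12,22)
band('pulley top',425,495,150,220,17,26)
band('spool top',440,500,170,220,60,70)
nb=lambda h:(h[:,1]<100)
band('white',105,190,90,175,1,10,nb)
band('oblong',390,500,0,60,1,10,nb)
K=f['camera_matrix']
for n,p in dict(tape=(445,105.5,19),brush=(444.5,105.7,92),pul=(485,-94,22),spool=(485,-94,64)).items():
    R=cv2.Rodrigues(f['rvec'])[0];q=K@(R@np.array(p)+np.ravel(f['tvec']));print(n,q[:2]/q[2])
cv2.imwrite('pics/w1c.png',cv2.resize(f['color'][100:240,260:500,::-1],None,fx=3.3,fy=3.3,interpolation=cv2.INTER_CUBIC))
E
```

```text
brush 2070 rect [444.6 105.7] [84.1 29.6] 9.1 circ 444.7 105.3 42.1 z [88.2 89.9 91.1]
tape top 364 rect [451.7 108.9] [46.4 58.8] 1.3 circ 445.2 107.6 31.1 z [16.3 17.6 19. ]
pulley top 80 rect [488.5 -88.6] [40.4 55.7] 78.1 circ 487.0 -95.1 28.5 z [17.3 25.  25.9]
spool top 544 rect [484.8 -93.4] [29.1 29.5] 25.8 circ 484.2 -93.6 15.3 z [61.7 63.3 64.4]
white 3209 rect [384.5 297.6] [78.6 81.8] 23.1 circ 384.7 297.8 41.0 z [2.5 3.9 5.2]
oblong 5090 rect [641.2  13.3] [ 56.4 109.1] 23.5 circ 641.2 13.8 60.5 z [2.5 4.  5.3]
tape [302.59705498 153.15424657]
brush [296.77700711 163.21567451]
pul [460.44474617 187.86981085]
spool [477.04247544 197.05842823]
```

View pics/w1c.png

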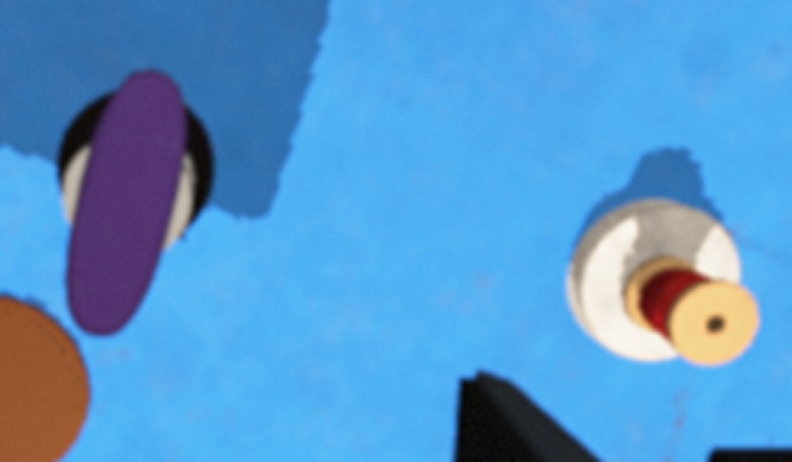

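Emit:
move_arm(increments=[[[1,0,0,0,0,0,0.13],[1,0,0,0,0,0,0.13],[1,1.9,-3.5,0,0,0,0],[1,0,0,5,0,0,0],[1,0,0,5,0,0,0],[1,0,0,0,0,0,0]]])

```text
time_s: 2.4
ee_pos: [443.3, 95.1, 110.1]
ee_rot: [180.0, -0.0, 7.3]
force: [-0.8, -0.2, 0.1]
gripper_width: 90.9
```

```bash
python3 -c "
from h import *
go(444.6,105.6,73,8.7)"
```

```text
now shift cm [ 0.26 -1.03  3.71] turn -0.025
after turn shift cm [ 0.29 -1.02  3.71] turn -0.025
t 2.4 p [443.3  95.1 110.1] rpy [180.   -0.    7.3] F [-0.8 -0.2  0.1] w 90.88216532604699
```

Emit:
move_arm(increments=[[[0.6,0.3,-1.0,0,0,0,-0.025],[0.6,0,0,1.5,0,0,0],[0.6,0,0,1.5,0,0,0],[0.6,0,0,0,0,0,0]]])

```text
time_s: 2.9
ee_pos: [449.3, 105.1, 84.0]
ee_rot: [-180.0, -0.6, 8.7]
force: [-0.0, 0.9, 0.1]
gripper_width: 55.6
```

```bash
python3 -c "
from h import *
go(444.6,105.6,73,8.7)"
```

```text
now shift cm [-0.45 -0.12  1.1 ] turn -0.001
after turn shift cm [-0.45 -0.12  1.1 ] turn -0.001
t 2.9 p [449.3 105.1  84. ] rpy [-180.    -0.6    8.7] F [-0.   0.9  0.1] w 55.5894903380428
```

Emit:
move_arm(increments=[[[0.6,-0.45,-0.1,0.3,0,-0.01,0],[0.6,0,0,0.8,0,0,0],[0.6,0,0,0,0,0,0],[0.6,0,0,0,0,0,0]]])

```text
time_s: 3.4
ee_pos: [445.6, 105.7, 73.8]
ee_rot: [-180.0, -0.2, 8.7]
force: [0.4, -1.0, -1.5]
gripper_width: 54.7
```

```bash
python3 -c "
from h import *
go(444.6,105.6,73,8.7)"
```

```text
now shift cm [-0.1  -0.    0.08] turn -0.0
after turn shift cm [-0.1  -0.    0.08] turn -0.0
t 3.4 p [445.6 105.7  73.8] rpy [-180.    -0.2    8.7] F [ 0.4 -1.  -1.5] w 54.680476271196724
```

Emit:
move_arm(increments=[[[0.2,0,0,0,0,0,0],[0.2,0,0,0,0,0,0],[0.2,0,0,0,0,0,0],[0.2,0,0,0,0,0,0],[0.2,0,0,-0.5,0,0,0],[0.2,0,0,-2,0,0,0],[0.2,0,0,-4,0,0,0],[0.2,0,0,-2,0,0,0],[0.2,0,0,0,0,0,0]]], force=15)

```text
time_s: 4.53
ee_pos: [445.1, 105.6, 162.0]
ee_rot: [-180.0, -0.2, 8.7]
force: [0.1, -0.2, -1.4]
gripper_width: 28.7
```

```bash
python3 -c "
from h import *
f=grab('wrist','w2.png')
go(643,14.2,100,114)"
```

```text
now shift cm [18.25 12.02  6.11] turn -1.838
after turn shift cm [-16.41  14.43   6.11] turn -1.838
t 4.575 p [444.5 105.5 161.1] rpy [-1.8e+02 -1.0e-01  8.7e+00] F [ 0.4  0.7 -1. ] w 28.772591492406477
```

View pics/w2.png

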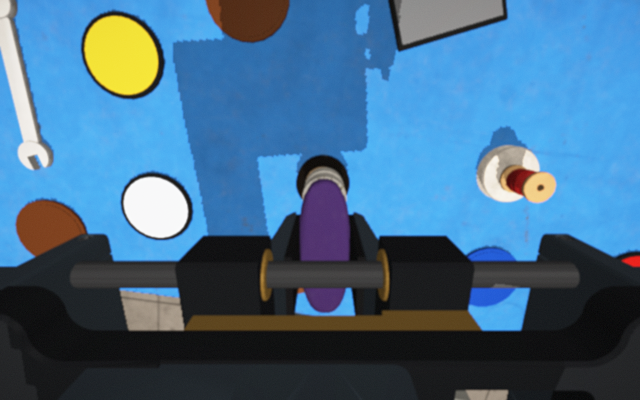

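Brush is held (325,245), coupling still standing on the tape (325,175). Turn and carry it to the oblong mat.

Emit:
move_arm(increments=[[[0.2,0,0,0,0,0,-0.18],[0.2,0,0,0,0,0,-0.18],[0.2,0,0,0,0,0,-0.18],[0.2,0,0,0,0,0,-0.18],[0.2,0,0,0,0,0,-0.18],[0.2,0,0,0,0,0,-0.18],[0.2,0,0,0,0,0,-0.18],[0.2,0,0,0,0,0,-0.18],[0.2,0,0,0,0,0,-0.18],[0.2,0,0,0,0,0,-0.18],[0.2,0,0,0,0,0,0]]])

```text
time_s: 5.95
ee_pos: [434.8, 103.4, 146.4]
ee_rot: [-178.5, -0.4, 115.1]
force: [0.1, 0.2, -0.9]
gripper_width: 28.3
```

```bash
python3 -c "
from h import *
go(643,14.2,60,114)"
```

```text
now shift cm [-16.93  15.06   8.64] turn 0.02
after turn shift cm [-16.62  15.39   8.64] turn 0.02
t 5.95 p [434.8 103.4 146.4] rpy [-178.5   -0.4  115.1] F [ 0.1  0.2 -0.9] w 28.32729159386926
```

Emit:
move_arm(increments=[[[0.2,-4.2,3.8,0,-0.026,-0.007,0.02],[0.2,-4.2,3.8,0,0,0,0],[0.2,-4.2,3.8,0,0,0,0],[0.2,-4.2,3.8,0,0,0,0],[0.2,0,0,0,0,0,0],[0.2,0,0,0,0,0,0]]])

```text
time_s: 6.7
ee_pos: [644.0, 9.4, 137.7]
ee_rot: [-179.4, -0.2, 113.0]
force: [-0.8, 0.0, -0.8]
gripper_width: 28.7
```

```bash
python3 -c "
from h import *
go(643,14.2,30,114)
f=grab('wrist','w3.png')"
```

```text
now shift cm [ 0.48  0.09 10.77] turn -0.018
after turn shift cm [ 0.48  0.1  10.77] turn -0.018
t 6.7 p [644.    9.4 137.7] rpy [-179.4   -0.2  113. ] F [-0.8  0.  -0.8] w 28.729081976205407
```

View pics/w3.png

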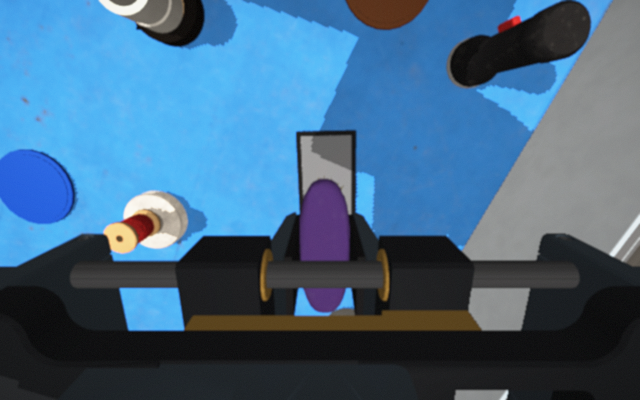

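Emit:
move_arm(increments=[[[0.2,0.5,0.1,2,-0.01,-0.003,-0.018],[0.2,0,0,4,0,0,0],[0.2,0,0,4,0,0,0],[0.2,0,0,0,0,0,0],[0.2,0,0,0,0,0,0]]])

```text
time_s: 7.38
ee_pos: [639.0, 18.2, 39.8]
ee_rot: [179.8, 0.0, 114.1]
force: [-0.0, 0.6, 0.3]
gripper_width: 28.7
```

```bash
python3 -c "
from h import *
go(643,14.2,8,114)"
```

```text
now shift cm [-0.53  0.2   3.18] turn 0.001
after turn shift cm [-0.53  0.2   3.18] turn 0.001
t 7.375 p [639.   18.2  39.8] rpy [179.8   0.  114.1] F [-0.   0.6  0.3] w 28.701293636300615
```

Emit:
move_arm(increments=[[[0.2,-0.5,0.2,0,0,0,0],[0.2,0,0,0,0,0,0],[0.2,0,0,1,0,0,0],[0.2,0,0,1,0,0,0],[0.2,0,0,0,0,0,0],[0.2,0,0,0,0,0,0]]])

```text
time_s: 8.12
ee_pos: [645.3, 14.3, 22.5]
ee_rot: [179.5, 0.2, 114.0]
force: [-0.1, -0.4, -0.2]
gripper_width: 28.5
```

```bash
python3 -c "
from h import *
go(643,14.2,8,114)"
```

```text
now shift cm [ 0.08 -0.22  1.45] turn 0.001
after turn shift cm [ 0.08 -0.22  1.45] turn 0.001
t 8.125 p [645.3  14.3  22.5] rpy [179.5   0.2 114. ] F [-0.1 -0.4 -0.2] w 28.453827098083366
```

Emit:
move_arm(increments=[[[0.2,0,-0.2,0.6,0,0,0],[0.2,0,0,0.6,0,0,0],[0.2,0,0,0,0,0,0],[0.2,0,0,0,0,0,0]]])

```text
time_s: 8.62
ee_pos: [643.7, 13.5, 9.8]
ee_rot: [179.4, 0.2, 114.0]
force: [0.2, 0.0, -0.4]
gripper_width: 28.5
```

```bash
python3 -c "
from h import *
go(643,14.2,9,114)"
```

```text
now shift cm [ 0.09 -0.03  0.08] turn 0.001
after turn shift cm [ 0.09 -0.03  0.08] turn 0.001
t 8.625 p [643.7  13.5   9.8] rpy [179.4   0.2 114. ] F [ 0.2  0.  -0.4] w 28.51288484289438
```

Emit:
move_arm(increments=[[[0.2,0,0,0.1,0,0,0],[0.55,0,0,0,0,0,0],[0.55,0,0,0,0,0,0],[0.55,0,0,0,0,0,0],[0.6,0,0,-2,0,0,0],[0.6,0,0,-4,0,0,0],[0.6,0,0,-4,0,0,0],[0.6,0,0,-2,0.01,0,0],[1,0,0,0,0,0,0]]])

```text
time_s: 9.75
ee_pos: [642.2, 13.4, 131.8]
ee_rot: [-179.9, 0.1, 114.0]
force: [-0.5, -0.4, -0.7]
gripper_width: 62.0
```

```bash
python3 - <<'E'
from h import *
go(444.7,106,110,100)
f=grab('wrist','w4.png'); 
from m import *
band('brush',260,380,120,330,15,35,lambda h:(h[:,0]>120)&(h[:,0]<165)&(h[:,1]>60))
E
```

```text
now shift cm [ 16.51 -14.26   2.18] turn 0.245
after turn shift cm [ 12.55 -17.84   2.18] turn 0.245
t 9.75 p [642.2  13.4 131.8] rpy [-1.799e+02  1.000e-01  1.140e+02] F [-0.5 -0.4 -0.7] w 61.99208082577418
brush 2064 rect [643.4  13. ] [28.7 84. ] 24.8 circ 643.4 13.0 42.0 z [24.2 25.8 27. ]
```

View pics/w4.png

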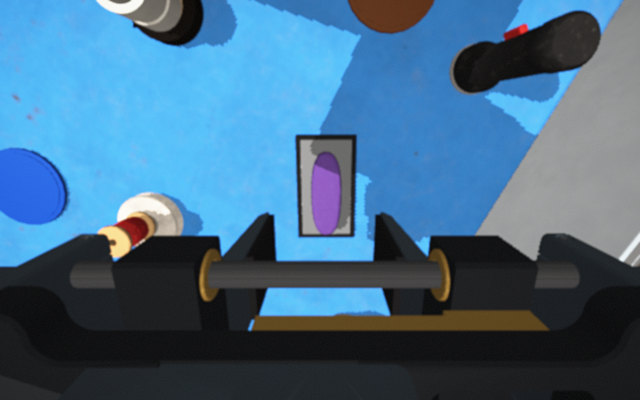

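Emit:
move_arm(increments=[[[1,4.1,-3.6,0,0,0,0],[1,4.1,-3.6,0,0,0,0],[1,4.1,-3.6,0,0,0,0],[1,3.6,-3,0,0,0,0],[1,0,0,0,0,0,0],[1,0,0,0,0,0,0]]])

```text
time_s: 10.55
ee_pos: [440.6, 103.3, 122.1]
ee_rot: [-179.0, -0.1, 114.0]
force: [0.0, 0.4, 0.0]
gripper_width: 91.2
```

```bash
python3 - <<'E'
from h import *
go(444.7,106,110)
f=grab('wrist','w5.png'); 
import m
m.band('coupl',200,440,80,380,63,74,lambda h:h[:,1]<80)
m.band('tape',200,440,80,380,13,22,lambda h:h[:,2]<80)
E
```

```text
now shift cm [0.08 0.49 1.21] turn 0
after turn shift cm [0.08 0.49 1.21] turn 0
t 10.55 p [440.6 103.3 122.1] rpy [-1.79e+02 -1.00e-01  1.14e+02] F [0.  0.4 0. ] w 91.16651521759766
coupl 1062 rect [443.7 107. ] [41.4 41.8] 63.4 circ 443.9 106.8 21.3 z [65.  67.5 68.7]
tape 832 rect [444.  118.1] [57.  40.9] 12.9 circ 446.1 110.2 29.2 z [16.4 17.6 18.8]
```

View pics/w5.png

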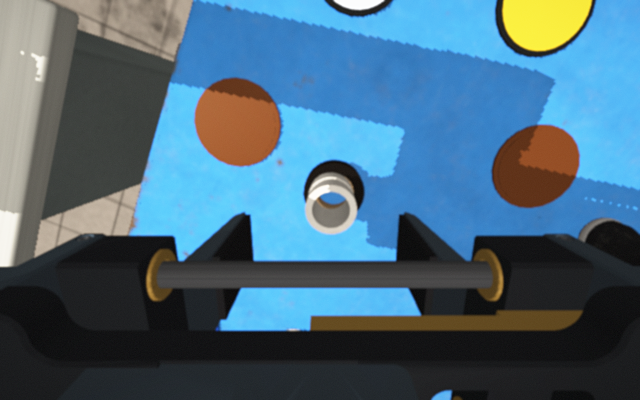

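Emit:
move_arm(increments=[[[1,0.2,0.45,0,-0.017,-0.002,0],[1,0,0,0,0,0,0],[1,0,0,2,0,0,0],[1,0,0,2,0,0,0],[1,0,0,0,0,0,0],[1,0,0,0,0,0,0]]])

```text
time_s: 11.35
ee_pos: [448.8, 106.0, 81.1]
ee_rot: [179.8, 0.0, 113.7]
force: [0.3, 0.5, 0.2]
gripper_width: 91.2
```

```bash
python3 -c "
from h import *
go(443.8,106.9,30,114)"
```

```text
now shift cm [ 0.29 -0.42  5.11] turn -0.005
after turn shift cm [ 0.29 -0.42  5.11] turn -0.005
t 11.35 p [448.8 106.   81.1] rpy [179.8   0.  113.7] F [0.3 0.5 0.2] w 91.19223029713461
```

Emit:
move_arm(increments=[[[1,0.2,-0.5,0.5,0,0,0],[1,0,0,2,0,0,0],[1,0,0,2,0,0,0],[1,0,0,0,0,0,0],[1,0,0,0,0,0,0]]])

```text
time_s: 11.98
ee_pos: [444.8, 106.2, 37.7]
ee_rot: [179.4, 0.1, 113.7]
force: [0.1, -0.9, -0.6]
gripper_width: 90.8
```

```bash
python3 -c "
from h import *
go(443.8,106.9,30,114)"
```

```text
now shift cm [ 0.1  -0.06  0.77] turn -0.005
after turn shift cm [ 0.1  -0.06  0.77] turn -0.005
t 11.975 p [444.8 106.2  37.7] rpy [1.794e+02 1.000e-01 1.137e+02] F [ 0.1 -0.9 -0.6] w 90.7588114737815
```

Emit:
move_arm(increments=[[[1,0.1,0,0.6,0.01,0,0],[1,0,0,0,0,0,0],[0.35,0,0,0,0,0,0],[0.35,0,0,0,0,0,0],[0.35,0,0,0,0,0,0],[0.35,0,0,0,0,0,0],[0.35,0,0,0,0,0,0],[0.35,0,0,-0.5,0,0,0],[0.35,0,0,-2,0,0,0],[0.35,0,0,-4,0,0,0],[0.35,0,0,-3,0,0,0],[0.35,0,0,0,0,0,0]]], force=12)

```text
time_s: 13.48
ee_pos: [444.9, 107.5, 131.1]
ee_rot: [179.9, 0.1, 113.7]
force: [-0.1, 0.7, -0.9]
gripper_width: 41.7
```

```bash
python3 - <<'E'
from h import *
go(555.9,-329.2,100,114)
f=grab('wrist')
import m
m.band('tape',200,440,80,380,13,22,lambda h:h[:,2]<80)
E
```

```text
now shift cm [-44.45  -7.4    3.11] turn -0.005
after turn shift cm [-44.41  -7.62   3.11] turn -0.005
t 13.475 p [444.9 107.5 131.1] rpy [1.799e+02 1.000e-01 1.137e+02] F [-0.1  0.7 -0.9] w 41.65120972576393
tape 1010 rect [443.7 115. ] [56.5 47. ] 22.7 circ 445.5 109.7 29.2 z [16.4 17.6 18.7]
```

Emit:
move_arm(increments=[[[0.35,-3,-0.5,0,0,0,0],[0.35,-6,-1,0,0,0,0],[0.35,-6,-1,0,0,0,0],[0.35,-6,-1,0,0,0,0],[0.35,-6,-1,0,0,0,0],[0.35,-6,-1,0,0,0,0],[0.35,-6,-1,0,0,0,0],[0.35,-3,-0.5,0,0,0,0],[0.35,0,0,0,0,0,0],[0.35,0,0,0,0,0,0]]])

```text
time_s: 14.78
ee_pos: [543.7, -314.7, 110.0]
ee_rot: [-178.8, -1.1, 113.8]
force: [0.0, 0.6, -0.6]
gripper_width: 41.4
```

```bash
python3 - <<'E'
from h import *
go(555.9,-329.2,17,114)
E
```

```text
now shift cm [-1.82  0.53  9.3 ] turn -0.003
after turn shift cm [-1.82  0.53  9.3 ] turn -0.003
t 14.775 p [ 543.7 -314.7  110. ] rpy [-178.8   -1.1  113.8] F [ 0.   0.6 -0.6] w 41.380516386178556
```

Emit:
move_arm(increments=[[[0.35,-1.8,0.5,0,-0.021,-0.019,0],[0.35,0,0,0,0,0,0],[0.35,0,0,2,0,0,0],[0.35,0,0,2,0,0,0],[0.35,0,0,0,0,0,0],[0.35,0,0,0,0,0,0]]])

```text
time_s: 15.52
ee_pos: [557.2, -325.7, 70.4]
ee_rot: [179.8, 0.1, 114.1]
force: [-0.1, 0.8, -0.1]
gripper_width: 41.1
```

```bash
python3 - <<'E'
from h import *
go(555.9,-329.2,17,114)
E
```

```text
now shift cm [-0.27 -0.26  5.34] turn 0.002
after turn shift cm [-0.27 -0.26  5.34] turn 0.002
t 15.525 p [ 557.2 -325.7   70.4] rpy [1.798e+02 1.000e-01 1.141e+02] F [-0.1  0.8 -0.1] w 41.070387457804145
```

Emit:
move_arm(increments=[[[0.35,-0.3,-0.3,0.6,0,0,0],[0.35,0,0,2,0,0,0],[0.35,0,0,1.7,0,0,0],[0.35,0,0,0,0,0,0],[0.35,0,0,0,0,0,0]]])

```text
time_s: 16.15
ee_pos: [557.4, -331.3, 28.7]
ee_rot: [179.7, 0.3, 114.1]
force: [-0.9, 0.1, -0.6]
gripper_width: 41.3
```

```bash
python3 - <<'E'
from h import *
go(555.9,-329.2,17,114)
E
```

```text
now shift cm [ 0.25 -0.05  1.17] turn 0.002
after turn shift cm [ 0.25 -0.05  1.17] turn 0.002
t 16.15 p [ 557.4 -331.3   28.7] rpy [179.7   0.3 114.1] F [-0.9  0.1 -0.6] w 41.32771986129596
```

Emit:
move_arm(increments=[[[0.35,0.2,0,0.4,0,0.004,0],[0.35,0,0,0.5,0,0,0],[0.35,0,0,0,0,0,0],[0.35,0,0,0.2,0,0,0],[0.35,0,0,0,0,0,0]]])

```text
time_s: 16.77
ee_pos: [557.8, -329.9, 19.6]
ee_rot: [179.5, 0.3, 114.1]
force: [-0.4, 0.6, -0.6]
gripper_width: 41.4
```

```bash
python3 - <<'E'
from h import *
go(555.9,-329.2,17,114)
E
```

```text
now shift cm [ 0.15 -0.15  0.26] turn 0.003
after turn shift cm [ 0.15 -0.15  0.26] turn 0.003
t 16.775 p [ 557.8 -329.9   19.6] rpy [179.5   0.3 114.1] F [-0.4  0.6 -0.6] w 41.42979369022953
```

Not yet in contact; a few small steps down.

Emit:
move_arm(increments=[[[0.35,0.1,-0.2,0.2,0.009,0.004,0],[0.35,0,0,0.1,0,0,0],[0.35,0,0,0.1,0,0,0],[0.35,0,0,0,0,0,0]]])

```text
time_s: 17.27
ee_pos: [557.5, -330.0, 19.4]
ee_rot: [179.9, 0.2, 114.1]
force: [0.6, 0.0, -0.2]
gripper_width: 41.5
```

```bash
python3 - <<'E'
from h import *
go(555.9,-329.2,17,114)
E
```

```text
now shift cm [ 0.14 -0.11  0.24] turn 0.002
after turn shift cm [ 0.14 -0.11  0.24] turn 0.002
t 17.275 p [ 557.5 -330.    19.4] rpy [179.9   0.2 114.1] F [ 0.6  0.  -0.2] w 41.50300035608817
```

Emit:
move_arm(increments=[[[0.35,0,-0.1,0.4,0,0,0],[0.35,0,0,0,0,0,0],[0.35,0,0,0,0,0,0]]])

```text
time_s: 17.65
ee_pos: [557.9, -330.6, 17.5]
ee_rot: [179.7, 0.3, 114.1]
force: [-0.9, 0.5, -0.3]
gripper_width: 41.2
```

Emit:
move_arm(increments=[[[0.35,0,-0.1,0.3,0,0,0],[0.35,0,0,0,0,0,0],[0.75,0,0,0,0,0,0],[0.75,0,0,0,0,0,0],[0.75,0,0,0,0,0,0],[0.75,0,0,-2,0,0,0],[0.75,0,0,-4,0,0,0],[0.75,0,0,-4,0,0,0],[0.75,0,0,-4,0,0,0],[1,0,0,-1,0,0,0],[1,0,0,0,0,0,0]]])

```text
time_s: 19.02
ee_pos: [554.9, -329.9, 165.9]
ee_rot: [179.9, 0.0, 114.1]
force: [-0.9, 0.7, -0.3]
gripper_width: 85.4
```

```bash
python3 - <<'E'
from h import *
go(484.5,-93.5,110)
f=grab('wrist','w6.png')
import m
m.band('coupl',200,440,80,380,45,60,lambda h:h[:,1]<80)
E
```

```text
now shift cm [24.46  3.2   5.59] turn 0
after turn shift cm [24.46  3.2   5.59] turn 0
t 19.025 p [ 554.9 -329.9  165.9] rpy [179.9   0.  114.1] F [-0.9  0.7 -0.3] w 85.41836691181015
coupl 746 rect [ 557.5 -329.7] [41.1 41.7] 25.0 circ 558.2 -329.7 21.4 z [46.9 53.2 54.4]
```

View pics/w6.png

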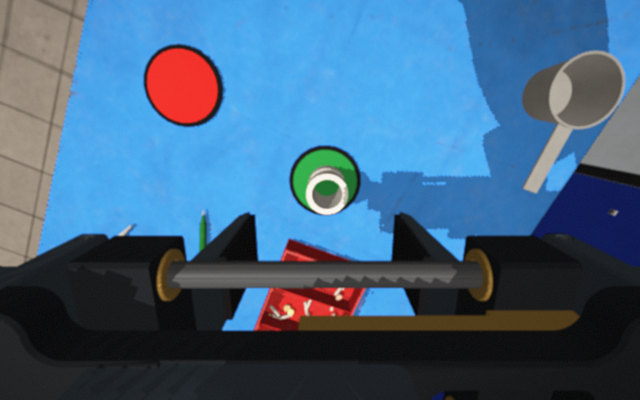

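Coupling stands on the green mat at (326,190), top z ≈ 53.5, 2 mm off centre. Next the spool.

Emit:
move_arm(increments=[[[1,4,0.5,0,0,0,0],[1,6,0.8,0,0,0,0],[1,6,0.8,0,0,0,0],[1,6,0.8,0,0,0,0],[1,3,0.4,0,0,0,0],[1,0,0,0,0,0,0],[1,0,0,0,0,0,0]]])

```text
time_s: 19.95
ee_pos: [475.0, -80.9, 153.0]
ee_rot: [-179.1, -0.9, 114.0]
force: [-0.5, -0.0, 0.4]
gripper_width: 91.0
```

```bash
python3 - <<'E'
from h import *
f=grab('wrist')
import m
m.band('spool',200,440,80,400,59,70)
m.band('pulley',200,440,80,400,15,27,lambda h:h[:,1]<90)
go(484.5,-93.5,27,114)
E
```

```text
spool 753 rect [484.  -93.5] [29.5 30.1] 15.2 circ 484.0 -93.5 15.3 z [62.  63.4 64.5]
pulley 962 rect [486.3 -92.9] [61.3 57.2] 17.1 circ 486.6 -94.2 31.0 z [15.1 15.7 17.1]
now shift cm [-1.53  0.36 12.59] turn -0.002
after turn shift cm [-1.53  0.36 12.59] turn -0.002
t 20.0 p [475.  -81.  152.9] rpy [-179.1   -0.9  113.9] F [ 0.2  0.8 -0.7] w 90.99596090954734
```

Emit:
move_arm(increments=[[[1,-1.5,0.3,0,-0.016,-0.016,0],[1,0,0,0,0,0,0],[1,0,0,3,0,0,0],[1,0,0,3,0,0,0],[1,0,0,0,0,0,0],[1,0,0,0,0,0,0]]])

```text
time_s: 20.75
ee_pos: [487.6, -99.6, 92.1]
ee_rot: [179.7, 0.3, 113.5]
force: [-0.4, 0.6, 0.2]
gripper_width: 91.0
```

```bash
python3 - <<'E'
from h import *
go(484.0,-93.5,27,114)
E
```

```text
now shift cm [ 0.7  -0.08  6.51] turn -0.008
after turn shift cm [ 0.7  -0.08  6.51] turn -0.008
t 20.75 p [487.6 -99.6  92.1] rpy [179.7   0.3 113.5] F [-0.4  0.6  0.2] w 90.98190673364067
```

Emit:
move_arm(increments=[[[1,0.7,0,0,0,0.004,0],[1,0,0,0,0,0,0],[1,0,0,2.5,0,0,0],[1,0,0,2.5,0,0,0],[1,0,0,0,0,0,0],[1,0,0,0,0,0,0]]])

```text
time_s: 21.5
ee_pos: [489.1, -93.2, 46.6]
ee_rot: [179.2, 0.4, 113.6]
force: [0.0, 0.7, -0.1]
gripper_width: 91.3
```

```bash
python3 - <<'E'
from h import *
go(484.0,-93.5,27,114)
E
```

```text
now shift cm [ 0.18 -0.48  1.96] turn -0.008
after turn shift cm [ 0.18 -0.48  1.96] turn -0.008
t 21.5 p [489.1 -93.2  46.6] rpy [179.2   0.4 113.6] F [ 0.   0.7 -0.1] w 91.25632548417984
```

Emit:
move_arm(increments=[[[1,0.1,-0.6,0.3,0.014,0.006,0],[1,0,0,0.7,0,0,0],[1,0,0,0.7,0,0,0],[1,0,0,0,0,0,0],[1,0,0,0,0,0,0]]])

```text
time_s: 22.12
ee_pos: [484.1, -95.1, 30.3]
ee_rot: [179.9, 0.2, 113.6]
force: [-0.3, 0.0, -0.1]
gripper_width: 91.1
```

```bash
python3 - <<'E'
from h import *
go(484.0,-93.5,27,114)
E
```

```text
now shift cm [0.16 0.05 0.33] turn -0.008
after turn shift cm [0.15 0.05 0.33] turn -0.008
t 22.125 p [484.1 -95.1  30.3] rpy [179.9   0.2 113.6] F [-0.3  0.  -0.1] w 91.07483140118605
```

Emit:
move_arm(increments=[[[1,0.1,0,0.6,0,0,0],[1,0,0,0,0,0,0],[1,0,0,0,0,0,0]]])

```text
time_s: 22.5
ee_pos: [483.8, -94.1, 23.9]
ee_rot: [179.9, 0.2, 113.6]
force: [-0.8, -0.1, 0.2]
gripper_width: 91.0
```

```bash
python3 - <<'E'
from h import *
go(484.0,-93.5,25,114)
E
```

```text
now shift cm [ 0.05  0.04 -0.11] turn -0.008
after turn shift cm [ 0.05  0.04 -0.11] turn -0.008
t 22.5 p [483.8 -94.1  23.9] rpy [179.9   0.2 113.6] F [-0.8 -0.1  0.2] w 90.95605676352486
```

Emit:
move_arm(increments=[[[0.2,0,0,-0.2,0,0,0],[0.2,0,0,0,0,0,0],[0.2,0,0,0,0,0,0],[0.2,0,0,0,0,0,0],[0.2,0,0,0,0,0,0],[0.2,0,0,0,0,0,0]]], force=12)

```text
time_s: 23.25
ee_pos: [484.1, -94.2, 26.4]
ee_rot: [179.8, 0.2, 113.6]
force: [-0.4, 0.2, -0.3]
gripper_width: 34.0
```

Emit:
move_arm(increments=[[[0.2,0,0,-0.5,0,0,0],[0.2,0,0,-2,0,0,0],[0.2,0,0,-4,0,0,0],[0.2,0,0,-3,0,0,0],[0.2,0,0,0,0,0,0],[0.2,0,0,0,0,0,0]]])

```text
time_s: 24.0
ee_pos: [482.8, -93.8, 124.0]
ee_rot: [179.9, 0.1, 113.6]
force: [0.2, -0.2, 0.1]
gripper_width: 30.1
```

```bash
python3 - <<'E'
from h import *
f=grab('wrist','w7.png')
import m
m.band('pulley',200,440,80,400,15,27,lambda h:h[:,1]<90)
go(375.0,-296.4,50,114)
E
```

```text
pulley 1966 rect [485.7 -91.8] [60.4 55.2] 20.3 circ 486.4 -94.6 30.6 z [15.1 15.8 21.8]
now shift cm [-14.25 -17.99   7.39] turn -0.008
after turn shift cm [-14.11 -18.1    7.39] turn -0.008
t 24.05 p [482.9 -93.8 123.9] rpy [1.799e+02 1.000e-01 1.136e+02] F [0.6 0.2 0. ] w 30.031168042511187
```

View pics/w7.png

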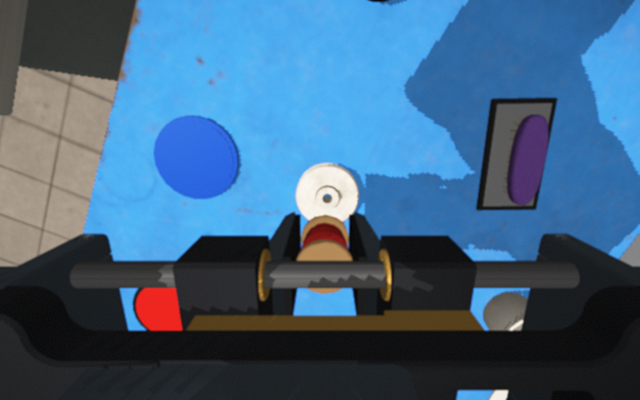

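Spool held upright (325,250), pulley stayed (327,193). To the red mat.

Emit:
move_arm(increments=[[[0.2,-2,-2.5,0,0,0,0],[0.2,-3.5,-4.4,0,0,0,0],[0.2,-3.5,-4.4,0,0,0,0],[0.2,-3.5,-4.4,0,0,0,0],[0.2,-1.8,-2.3,0,0,0,0],[0.2,0,0,0,0,0,0],[0.2,0,0,0,0,0,0]]])

```text
time_s: 24.92
ee_pos: [369.6, -299.7, 115.7]
ee_rot: [-179.7, -0.6, 113.7]
force: [-0.3, 1.0, -0.2]
gripper_width: 29.6
```

```bash
python3 - <<'E'
from h import *
go(375.0,-296.4,10,114)
E
```

```text
now shift cm [ 0.09  0.63 10.57] turn -0.006
after turn shift cm [ 0.08  0.63 10.57] turn -0.006
t 24.925 p [ 369.6 -299.7  115.7] rpy [-179.7   -0.6  113.7] F [-0.3  1.  -0.2] w 29.64828293730687
```

Emit:
move_arm(increments=[[[0.2,0.1,0.6,0,-0.005,-0.01,0],[0.2,0,0,0,0,0,0],[0.2,0,0,2.5,0,0,0],[0.2,0,0,2.5,0,0,0],[0.2,0,0,0,0,0,0],[0.2,0,0,0,0,0,0]]])

```text
time_s: 25.68
ee_pos: [378.5, -292.3, 65.7]
ee_rot: [179.9, 0.1, 114.1]
force: [-0.1, -0.3, -0.2]
gripper_width: 29.7
```

```bash
python3 - <<'E'
from h import *
go(375.0,-296.4,10,114)
E
```

```text
now shift cm [-0.23 -0.49  5.57] turn 0.003
after turn shift cm [-0.23 -0.49  5.57] turn 0.003
t 25.675 p [ 378.5 -292.3   65.7] rpy [1.799e+02 1.000e-01 1.141e+02] F [-0.1 -0.3 -0.2] w 29.731619701493308
```

Emit:
move_arm(increments=[[[0.2,-0.3,-0.7,0.5,0,0,0],[0.2,0,0,2,0,0,0],[0.2,0,0,2,0,0,0],[0.2,0,0,0,0,0,0],[0.2,0,0,0,0,0,0]]])

```text
time_s: 26.3
ee_pos: [375.1, -301.4, 23.3]
ee_rot: [179.7, 0.6, 114.2]
force: [0.8, -0.6, -0.3]
gripper_width: 29.5
```

```bash
python3 - <<'E'
from h import *
go(375.0,-296.4,10,114)
E
```

```text
now shift cm [0.46 0.2  1.33] turn 0.003
after turn shift cm [0.46 0.2  1.33] turn 0.003
t 26.3 p [ 375.1 -301.4   23.3] rpy [179.7   0.6 114.2] F [ 0.8 -0.6 -0.3] w 29.51576887310804
```

Emit:
move_arm(increments=[[[0.2,0.5,0.2,0,0.005,0.01,0],[0.2,0,0,0,0,0,0],[0.2,0,0,0.6,0,0,0],[0.2,0,0,0,0,0,0],[0.2,0,0,0,0,0,0]]])

```text
time_s: 26.92
ee_pos: [375.7, -296.4, 18.6]
ee_rot: [179.9, 0.2, 114.2]
force: [0.3, -0.5, 0.2]
gripper_width: 29.8
```

```bash
python3 - <<'E'
from h import *
go(375.0,-296.4,10,114)
E
```

```text
now shift cm [ 0.03 -0.07  0.86] turn 0.003
after turn shift cm [ 0.03 -0.07  0.86] turn 0.003
t 26.925 p [ 375.7 -296.4   18.6] rpy [179.9   0.2 114.2] F [ 0.3 -0.5  0.2] w 29.766523827702848
```

Emit:
move_arm(increments=[[[0.2,0,0,0.5,0,0,0],[0.2,0,0,0,0,0,0],[0.2,0,0,0,0,0,0]]])

```text
time_s: 27.3
ee_pos: [375.7, -296.5, 13.1]
ee_rot: [180.0, 0.2, 114.2]
force: [-0.0, 0.3, -0.8]
gripper_width: 29.7
```

Emit:
move_arm(increments=[[[0.2,0,0,0.4,0,0,0],[0.2,0,0,0,0,0,0],[0.2,0,0,0,0,0,0]]])

```text
time_s: 27.68
ee_pos: [376.1, -296.7, 9.2]
ee_rot: [179.9, 0.2, 114.2]
force: [-0.3, 0.1, 0.9]
gripper_width: 30.1
```

Emit:
move_arm(increments=[[[0.2,0,0,0.2,0,0,0],[0.2,0,0,0,0,0,0],[0.7,0,0,0,0,0,0],[0.7,0,0,0,0,0,0],[0.7,0,0,0,0,0,0],[0.7,0,0,-2,0,0,0],[0.7,0,0,-4,0,0,0],[0.7,0,0,-4,0,0,0],[0.7,0,0,-2,0,0,0],[1,0,0,0,0,0,0],[1,0,0,0,0,0,0]]])

```text
time_s: 29.05
ee_pos: [374.7, -295.6, 129.4]
ee_rot: [-180.0, -0.0, 114.2]
force: [-0.3, -0.2, -0.9]
gripper_width: 81.3
```

```bash
python3 - <<'E'
from h import *
f=grab('wrist','w8.png')
import m
m.band('spool',200,440,80,400,38,55)
go(485.5,-94.2,100,114)
E
```

```text
spool 816 rect [ 376.5 -296. ] [29.2 29.6] 23.1 circ 376.3 -296.3 15.2 z [44.  45.3 46.5]
now shift cm [13.83 18.36  2.93] turn 0.003
after turn shift cm [13.89 18.31  2.93] turn 0.003
t 29.1 p [ 374.7 -295.6  129.3] rpy [-180.    -0.   114.2] F [-0.5  0.1  0.6] w 84.92444252968588
```

Spool stands on red, top z 46, 1.5 mm off. Next the pulley.

Emit:
move_arm(increments=[[[1,2,2.6,0,0,0,0],[1,3.4,4.5,0,0,0,0],[1,3.4,4.5,0,0,0,0],[1,3.4,4.5,0,0,0,0],[1,1.6,2.2,0,0,0,0],[1,0,0,0,0,0,0],[1,0,0,0,0,0,0]]])

```text
time_s: 29.98
ee_pos: [484.7, -89.0, 120.6]
ee_rot: [-179.3, -0.6, 114.0]
force: [-0.4, -0.2, -0.1]
gripper_width: 91.5
```

```bash
python3 - <<'E'
from h import *
f=grab('wrist')
import m
m.band('pulley',200,440,80,400,12,25,lambda h:h[:,1]<90)
m.band('hub',200,440,80,400,19,25,lambda h:h[:,1]<90)
go(485.5,-94.2,3,114)
E
```

```text
pulley 2974 rect [486.5 -94.4] [61.4 61.6] 24.0 circ 486.4 -95.1 31.5 z [14.1 15.5 21.5]
hub 349 rect [486.3 -94.9] [21.9 22.1] 7.4 circ 486.5 -95.0 11.4 z [19.8 21.3 22.4]
now shift cm [-0.49 -0.13 11.76] turn 0.0
after turn shift cm [-0.49 -0.13 11.76] turn 0.0
t 30.025 p [484.7 -89.2 120.6] rpy [-179.3   -0.6  114. ] F [-0.6  0.8 -0.4] w 91.46322363558696
```

Emit:
move_arm(increments=[[[1,-0.6,-0.1,0,-0.012,-0.01,0],[1,0,0,0,0,0,0],[1,0,0,2.5,0,0,0],[1,0,0,2.5,0,0,0],[1,0,0,0,0,0,0],[1,0,0,0,0,0,0]]])

```text
time_s: 30.78
ee_pos: [485.8, -99.8, 71.1]
ee_rot: [179.8, 0.2, 113.6]
force: [0.5, 0.2, -0.2]
gripper_width: 91.0
```

```bash
python3 - <<'E'
from h import *
go(486.4,-94.9,4,114)
E
```

```text
now shift cm [0.43 0.25 6.71] turn -0.007
after turn shift cm [0.43 0.25 6.71] turn -0.007
t 30.775 p [485.8 -99.8  71.1] rpy [179.8   0.2 113.6] F [ 0.5  0.2 -0.2] w 91.02590102040233
```

Emit:
move_arm(increments=[[[1,0.4,0.1,0,0.003,0.003,0],[1,0,0,0,0,0,0],[1,0,0,2,0,0,0],[1,0,0,2,0,0,0],[1,0,0,0,0,0,0],[1,0,0,0,0,0,0]]])

```text
time_s: 31.52
ee_pos: [488.7, -96.0, 34.7]
ee_rot: [179.6, 0.3, 113.6]
force: [-0.3, -0.3, 0.4]
gripper_width: 91.5
```

```bash
python3 - <<'E'
from h import *
go(486.4,-94.9,4,114)
E
```

```text
now shift cm [ 0.19 -0.17  3.07] turn -0.006
after turn shift cm [ 0.19 -0.16  3.07] turn -0.006
t 31.525 p [488.7 -96.   34.7] rpy [179.6   0.3 113.6] F [-0.3 -0.3  0.4] w 91.53593710803904
```

Emit:
move_arm(increments=[[[1,0.2,-0.3,0.3,0.007,0.005,0],[1,0,0,1,0,0,0],[1,0,0,1,0,0,0],[1,0,0,0,0,0,0],[1,0,0,0,0,0,0]]])

```text
time_s: 32.15
ee_pos: [485.8, -95.5, 11.4]
ee_rot: [179.9, 0.1, 113.6]
force: [0.1, -0.1, -0.4]
gripper_width: 91.2
```

```bash
python3 - <<'E'
from h import *
go(486.4,-94.9,4,114)
E
```

```text
now shift cm [0.03 0.08 0.74] turn -0.006
after turn shift cm [0.03 0.08 0.74] turn -0.006
t 32.15 p [485.8 -95.5  11.4] rpy [1.799e+02 1.000e-01 1.136e+02] F [ 0.1 -0.1 -0.4] w 91.1758023945968
```

Emit:
move_arm(increments=[[[1,0,0,0.75,0,0,0],[1,0,0,0,0,0,0],[0.55,0,0,0,0,0,0],[0.55,0,0,0,0,0,0],[0.55,0,0,0,0,0,0],[0.55,0,0,0,0,0,0],[0.55,0,0,0,0,0,0],[0.55,0,0,0,0,0,0]]], force=15)

```text
time_s: 33.15
ee_pos: [486.3, -95.6, 3.7]
ee_rot: [179.8, 0.1, 113.6]
force: [-0.4, 0.3, -1.1]
gripper_width: 60.8
```

Emit:
move_arm(increments=[[[0.55,0,0,-0.5,0,0,0],[0.55,0,0,-2,0,0,0],[0.55,0,0,-4,0,0,0],[0.55,0,0,-4,0,0,0],[0.55,0,0,-2,0,0,0],[0.55,0,0,0,0,0,0],[0.55,0,0,0,0,0,0]]])

```text
time_s: 34.02
ee_pos: [483.0, -95.0, 131.2]
ee_rot: [-179.9, -0.1, 113.6]
force: [-0.6, 0.8, -2.2]
gripper_width: 60.9
```

```bash
python3 - <<'E'
from h import *
f=grab('wrist','w9.png')
import m
go(545.2,333.2,50,114)
E
```

```text
now shift cm [36.73 22.86  8.11] turn -0.006
after turn shift cm [36.59 23.09  8.11] turn -0.006
t 34.075 p [483.  -95.  131.1] rpy [-1.798e+02 -1.000e-01  1.136e+02] F [-0.2  0.6 -2.1] w 61.28408934754248
```

View pics/w9.png

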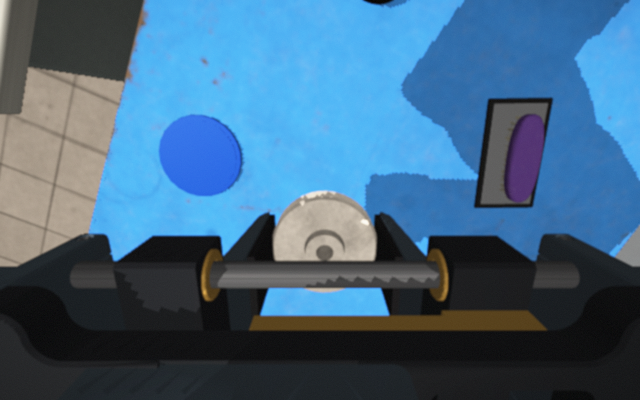

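Pulley held level (325,240). To the yellow mat.

Emit:
move_arm(increments=[[[0.55,2.8,1.8,0,0,0,0],[0.55,5.2,3.2,0,0,0,0],[0.55,5.2,3.2,0,0,0,0],[0.55,5.2,3.2,0,0,0,0],[0.55,5.2,3.2,0,0,0,0],[0.55,5.2,3.2,0,0,0,0],[0.55,5.2,3.2,0,0,0,0],[0.55,2.5,1.8,0,0,0,0],[0.55,0,0,0,0,0,0],[0.55,0,0,0,0,0,0]]])

```text
time_s: 35.33
ee_pos: [542.6, 341.0, 114.1]
ee_rot: [-178.5, -0.1, 113.5]
force: [-0.2, -0.2, -1.6]
gripper_width: 61.1
```

```bash
python3 - <<'E'
from h import *
go(545.2,333.2,8,114)
E
```

```text
now shift cm [-0.82 -0.07 10.61] turn -0.009
after turn shift cm [-0.82 -0.08 10.61] turn -0.009
t 35.325 p [542.6 341.  114.1] rpy [-1.785e+02 -1.000e-01  1.135e+02] F [-0.2 -0.2 -1.6] w 61.0896003187752
```

Emit:
move_arm(increments=[[[0.55,-0.8,-0.1,0,-0.026,-0.002,0],[0.55,0,0,0,0,0,0],[0.55,0,0,2.5,0,0,0],[0.55,0,0,2.5,0,0,0],[0.55,0,0,0,0,0,0],[0.55,0,0,0,0,0,0]]])

```text
time_s: 36.08
ee_pos: [545.9, 327.2, 65.4]
ee_rot: [179.8, 0.1, 113.1]
force: [-0.7, -0.3, -2.3]
gripper_width: 60.9
```

```bash
python3 - <<'E'
from h import *
go(545.2,333.2,8,114)
E
```

```text
now shift cm [0.58 0.17 5.74] turn -0.015
after turn shift cm [0.57 0.18 5.74] turn -0.015
t 36.075 p [545.9 327.2  65.4] rpy [1.798e+02 1.000e-01 1.131e+02] F [-0.7 -0.3 -2.3] w 60.94047134937913
```

Emit:
move_arm(increments=[[[0.55,0.5,0.1,0,0.003,0.002,0],[0.55,0,0,0,0,0,0],[0.55,0,0,2,0,0,0],[0.55,0,0,2,0,0,0],[0.55,0,0,0,0,0,0],[0.55,0,0,0,0,0,0]]])

```text
time_s: 36.83
ee_pos: [547.9, 334.8, 30.1]
ee_rot: [179.4, -0.1, 113.1]
force: [-0.2, 0.8, -0.9]
gripper_width: 61.1
```

```bash
python3 - <<'E'
from h import *
go(545.2,333.2,8,114)
E
```

```text
now shift cm [-0.05 -0.31  2.21] turn -0.015
after turn shift cm [-0.04 -0.31  2.21] turn -0.015
t 36.825 p [547.9 334.8  30.1] rpy [ 1.794e+02 -1.000e-01  1.131e+02] F [-0.2  0.8 -0.9] w 61.05805453889248
```

Emit:
move_arm(increments=[[[0.55,0,-0.4,0.3,0.01,0,0],[0.55,0,0,0.7,0,0,0],[0.55,0,0,0.6,0,0,0],[0.55,0,0,0,0,0,0],[0.55,0,0,0,0,0,0]]])

```text
time_s: 37.45
ee_pos: [544.9, 333.8, 14.8]
ee_rot: [179.9, -0.2, 113.2]
force: [0.2, 1.4, -2.7]
gripper_width: 60.9
```

```bash
python3 - <<'E'
from h import *
go(545.2,333.2,8,114)
E
```

```text
now shift cm [-0.06  0.01  0.68] turn -0.015
after turn shift cm [-0.06  0.01  0.68] turn -0.015
t 37.45 p [544.9 333.8  14.8] rpy [179.9  -0.2 113.2] F [ 0.2  1.4 -2.7] w 60.929557807298124
```

Emit:
move_arm(increments=[[[0.55,0,0,0.65,0,0,0],[0.55,0,0,0,0,0,0],[0.55,0,0,0,0,0,0]]])

```text
time_s: 37.83
ee_pos: [545.2, 333.9, 8.1]
ee_rot: [179.8, -0.2, 113.2]
force: [0.3, 0.7, -2.9]
gripper_width: 61.0
```

Emit:
move_arm(increments=[[[0.55,0,0,0.2,0,0,0],[0.55,0,0,0,0,0,0],[0.95,0,0,0,0,0,0],[0.95,0,0,0,0,0,0],[0.95,0,0,0,0,0,0],[0.95,0,0,-2,0,0,0],[0.95,0,0,-4,0,0,0],[0.95,0,0,-4,0,0,0],[0.95,0,0,-2,0,0,0],[1,0,0,0,0,0,0],[1,0,0,0,0,0,0]]])

```text
time_s: 39.2
ee_pos: [544.9, 333.4, 130.1]
ee_rot: [179.9, -0.2, 113.2]
force: [0.0, -0.6, -0.1]
gripper_width: 91.4
```

```bash
python3 - <<'E'
from h import *
f=grab('wrist','w10.png')
import m
m.band('pulley',200,440,80,400,15,30,lambda h:h[:,1]<90)
m.band('hub',200,440,80,400,23,30,lambda h:h[:,1]<90)
go(444.7,107.3,100,114)
E
```

```text
pulley 2901 rect [545.1 334.3] [61.2 61.5] 21.9 circ 545.6 334.4 31.6 z [18.2 19.5 25.5]
hub 340 rect [545.3 334.7] [21.5 22.3] 22.9 circ 545.1 334.8 11.4 z [24.1 25.4 26.5]
now shift cm [-16.85 -18.11   3.  ] turn -0.015
after turn shift cm [-16.58 -18.35   3.  ] turn -0.015
t 39.25 p [544.9 333.5 130. ] rpy [179.9  -0.2 113.2] F [ 0.2 -0.1  0.4] w 91.2342665548355
```

Pulley is on yellow, about 1 mm off, level. Last: the tape.

Emit:
move_arm(increments=[[[1,-2,-2.2,0,0,0,0],[1,-4.1,-4.4,0,0,0,0],[1,-4.1,-4.4,0,0,0,0],[1,-4.1,-4.4,0,0,0,0],[1,-2,-2.2,0,0,0,0],[1,0,0,0,0,0,0],[1,0,0,0,0,0,0]]])

```text
time_s: 40.12
ee_pos: [441.1, 108.3, 121.1]
ee_rot: [-179.4, -0.2, 113.2]
force: [0.7, 0.5, 0.3]
gripper_width: 91.1
```

```bash
python3 - <<'E'
from h import *
f=grab('wrist','w11.png')
import m
m.band('tape',200,440,80,400,12,25)
m.band('tape blk',200,440,80,400,12,25,lambda h:h[:,2]<90)
go(444.7,107.3,3,114)
E
```

```text
tape 1992 rect [446.1 109.2] [59.1 58.9] 87.3 circ 445.3 108.0 31.0 z [16.  17.6 18.8]
tape blk 1469 rect [446.  109.8] [56.6 58.1] 4.3 circ 445.7 109.6 29.3 z [16.3 17.6 18.7]
now shift cm [-0.25  0.29 11.8 ] turn -0.013
after turn shift cm [-0.26  0.29 11.8 ] turn -0.013
t 40.175 p [441.  108.5 121. ] rpy [-179.4   -0.2  113.3] F [0.1 0.4 0.1] w 90.84975855464057
```

View pics/w11.png

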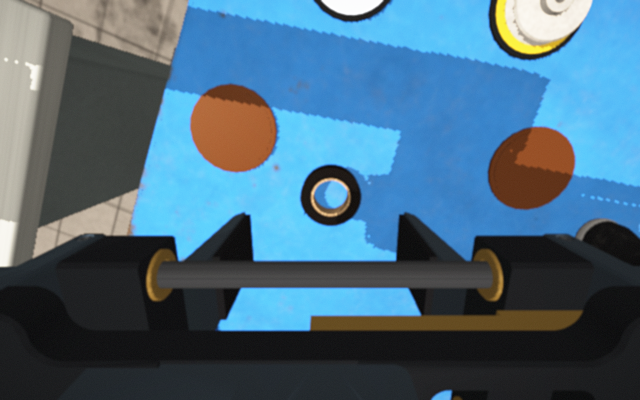

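Tape lies flat at (331,195), free. Grasp at (445.3,108).

Emit:
move_arm(increments=[[[1,-0.2,0.3,0,-0.01,-0.003,0],[1,0,0,0,0,0,0],[1,0,0,2.5,0,0,0],[1,0,0,2.5,0,0,0],[1,0,0,0,0,0,0],[1,0,0,0,0,0,0]]])

```text
time_s: 40.92
ee_pos: [448.1, 111.5, 70.5]
ee_rot: [179.8, -0.0, 113.5]
force: [0.1, -0.2, -0.4]
gripper_width: 91.3
```

```bash
python3 - <<'E'
from h import *
go(445.3,108.2,4,114)
E
```

```text
now shift cm [-0.19 -0.39  6.65] turn -0.008
after turn shift cm [-0.19 -0.39  6.65] turn -0.008
t 40.925 p [448.1 111.5  70.5] rpy [179.8  -0.  113.5] F [ 0.1 -0.2 -0.4] w 91.3249857534433
```

Emit:
move_arm(increments=[[[1,-0.2,-0.5,0,0.003,0,0],[1,0,0,0,0,0,0],[1,0,0,2,0,0,0],[1,0,0,2,0,0,0],[1,0,0,0,0,0,0],[1,0,0,0,0,0,0]]])

```text
time_s: 41.68
ee_pos: [447.6, 108.0, 34.0]
ee_rot: [179.4, 0.1, 113.5]
force: [0.1, 0.3, 0.8]
gripper_width: 91.4
```

```bash
python3 - <<'E'
from h import *
go(445.3,108.2,4,114)
E
```

```text
now shift cm [ 0.11 -0.2   3.  ] turn -0.008
after turn shift cm [ 0.11 -0.2   3.  ] turn -0.008
t 41.675 p [447.6 108.   34. ] rpy [1.794e+02 1.000e-01 1.135e+02] F [0.1 0.3 0.8] w 91.36089259122461
```

Emit:
move_arm(increments=[[[1,0.1,-0.3,0.3,0.01,0.002,0],[1,0,0,1,0,0,0],[1,0,0,1,0,0,0],[1,0,0,0,0,0,0],[1,0,0,0,0,0,0]]])

```text
time_s: 42.3
ee_pos: [445.1, 107.9, 10.6]
ee_rot: [179.9, 0.0, 113.5]
force: [-0.8, 0.7, -0.3]
gripper_width: 91.0
```

```bash
python3 - <<'E'
from h import *
go(445.3,108.2,4,114)
E
```

```text
now shift cm [0.02 0.03 0.66] turn -0.008
after turn shift cm [0.02 0.03 0.66] turn -0.008
t 42.3 p [445.1 107.9  10.6] rpy [179.9   0.  113.5] F [-0.8  0.7 -0.3] w 91.03977323348798
```

Emit:
move_arm(increments=[[[1,0,0,0.65,0,0,0],[1,0,0,0,0,0,0],[0.5,0,0,0,0,0,0],[0.5,0,0,0,0,0,0],[0.5,0,0,0,0,0,0],[0.5,0,0,0,0,0,0],[0.5,0,0,0,0,0,0],[0.5,0,0,0,0,0,0]]], force=15)

```text
time_s: 43.3
ee_pos: [445.5, 108.0, 4.1]
ee_rot: [179.8, 0.0, 113.5]
force: [0.7, -0.4, -0.3]
gripper_width: 58.5
```

Emit:
move_arm(increments=[[[0.5,0,0,-0.5,0,0,0],[0.5,0,0,-2,0,0,0],[0.5,0,0,-4,0,0,0],[0.5,0,0,-4,0,0,0],[0.5,0,0,0,0,0,0],[0.5,0,0,0,0,0,0]]])

```text
time_s: 44.05
ee_pos: [444.4, 107.8, 112.4]
ee_rot: [179.9, -0.0, 113.5]
force: [-0.2, -0.6, -0.8]
gripper_width: 58.7
```

```bash
python3 - <<'E'
from h import *
f=grab('wrist','w12.png');W=cloud(f)
go(385,297.9,60,114)
print('tape under lens area', W[240,300:350:10].round(0).tolist())
E
```

```text
now shift cm [19.81  2.12  5.24] turn -0.008
after turn shift cm [19.79  2.29  5.24] turn -0.008
t 44.1 p [444.6 107.8 112.4] rpy [179.9  -0.  113.5] F [ 0.2  0.9 -0.2] w 58.69707629426318
tape under lens area [[441.0, 51.0, 1.0], [451.0, 54.0, -1.0], [461.0, 58.0, -1.0], [470.0, 63.0, 0.0], [480.0, 67.0, 0.0]]
```

Width 58.7 mm: the tape is held. To the white mat.

Emit:
move_arm(increments=[[[0.5,2.5,0.2,0,0,0,0],[0.5,5,0.5,0,0,0,0],[0.5,5,0.5,0,0,0,0],[0.5,5,0.5,0,0,0,0],[0.5,2.2,0.2,0,0,0,0],[0.5,0,0,0,0,0,0],[0.5,0,0,0,0,0,0]]])

```text
time_s: 44.98
ee_pos: [378.1, 298.2, 103.6]
ee_rot: [-179.1, 0.2, 113.4]
force: [1.1, -0.5, -0.8]
gripper_width: 58.5
```

```bash
python3 - <<'E'
from h import *
go(385,297.9,8,114)
E
```

```text
now shift cm [-0.3   0.62  9.56] turn -0.01
after turn shift cm [-0.31  0.61  9.56] turn -0.01
t 44.975 p [378.1 298.2 103.6] rpy [-179.1    0.2  113.4] F [ 1.1 -0.5 -0.8] w 58.48159286112963
```

Emit:
move_arm(increments=[[[0.5,-0.3,0.6,0,-0.016,0.003,0],[0.5,0,0,0,0,0,0],[0.5,0,0,2,0,0,0],[0.5,0,0,2,0,0,0],[0.5,0,0,0,0,0,0],[0.5,0,0,0,0,0,0]]])

```text
time_s: 45.72
ee_pos: [387.8, 294.2, 63.6]
ee_rot: [179.8, -0.0, 113.0]
force: [-0.3, 0.2, -0.6]
gripper_width: 58.5
```

```bash
python3 - <<'E'
from h import *
go(385,297.9,8,114)
E
```

```text
now shift cm [ 0.45 -0.11  5.56] turn -0.017
after turn shift cm [ 0.45 -0.1   5.56] turn -0.017
t 45.725 p [387.8 294.2  63.6] rpy [179.8  -0.  113. ] F [-0.3  0.2 -0.6] w 58.5255001596365
```

Emit:
move_arm(increments=[[[0.5,0.3,-0.3,0,0.003,0,0],[0.5,0,0,0,0,0,0],[0.5,0,0,2,0,0,0],[0.5,0,0,2,0,0,0],[0.5,0,0,0,0,0,0],[0.5,0,0,0,0,0,0]]])

```text
time_s: 46.48
ee_pos: [385.9, 297.9, 26.6]
ee_rot: [179.5, -0.1, 113.0]
force: [0.7, 0.1, 0.2]
gripper_width: 58.9
```

```bash
python3 - <<'E'
from h import *
go(385,297.9,8,114)
E
```

```text
now shift cm [ 0.04 -0.09  1.86] turn -0.017
after turn shift cm [ 0.04 -0.09  1.86] turn -0.017
t 46.475 p [385.9 297.9  26.6] rpy [ 1.795e+02 -1.000e-01  1.130e+02] F [0.7 0.1 0.2] w 58.94486222177175
```

Emit:
move_arm(increments=[[[0.5,0,-0.1,0.3,0.008,-0.002,0],[0.5,0,0,0.7,0,0,0],[0.5,0,0,0,0,0,0],[0.5,0,0,0,0,0,0]]])

```text
time_s: 46.98
ee_pos: [385.9, 298.3, 17.5]
ee_rot: [179.8, -0.0, 113.0]
force: [0.0, 0.3, -1.0]
gripper_width: 58.3
```

```bash
python3 - <<'E'
from h import *
go(385,297.9,8,114)
E
```

```text
now shift cm [ 0.   -0.1   0.95] turn -0.017
after turn shift cm [ 0.   -0.1   0.95] turn -0.017
t 46.975 p [385.9 298.3  17.5] rpy [179.8  -0.  113. ] F [ 0.   0.3 -1. ] w 58.259913435266405
```

Emit:
move_arm(increments=[[[0.5,0,-0.1,0.6,0,0,0],[0.5,0,0,0,0,0,0],[0.5,0,0,0,0,0,0],[0.5,0,0,0.3,0,0,0],[0.5,0,0,0,0,0,0],[0.5,0,0,0,0,0,0]]])

```text
time_s: 47.72
ee_pos: [385.0, 297.9, 8.0]
ee_rot: [179.8, -0.0, 113.0]
force: [0.2, -0.3, 0.7]
gripper_width: 58.5
```

Emit:
move_arm(increments=[[[0.95,0,0,0,0,0,0],[0.95,0,0,0,0,0,0],[0.95,0,0,0,0,0,0],[0.95,0,0,-2,0,0,0],[0.95,0,0,-4,0,0,0],[0.95,0,0,-4,0,0,0],[0.95,0,0,-4,0,0,0],[1,0,0,-4,0,0,0],[1,0,0,-2,0,0,0],[1,0,0,0,0,0,0],[1,0,0,0,0,0,0]]])

```text
time_s: 49.1
ee_pos: [383.5, 296.8, 212.9]
ee_rot: [180.0, 0.0, 113.0]
force: [-0.4, -0.1, -0.7]
gripper_width: 90.9
```

```bash
python3 - <<'E'
from h import *
f=grab('wrist','w13.png')
import m
m.band('tape',200,440,80,400,17,30)
m.band('white',200,440,80,400,2,7,lambda h:h[:,1]<60)
g=grab('top')
cv2.imwrite('pics/top1.png',cv2.resize(g['color'][110:285,180:540,::-1],None,fx=2.2,fy=2.2,interpolation=cv2.INTER_CUBIC))
s=monitor.state();print(s['time_s'],s['ee_pos'],s['force'])
W0=None
E
```

```text
tape 1578 rect [447.1 312.8] [186.3  59.3] 12.7 circ 449.8 302.0 94.3 z [18.5 21.4 22.9]
white 1964 rect [409.5 275.6] [277.7 289.8] 23.1 circ 405.1 267.4 189.7 z [2.6 4.2 6.7]
49.2 [383.47448337 296.76792877 212.64826715] [-0.57810309  0.37724556 -0.19439696]
```

View pics/top1.png

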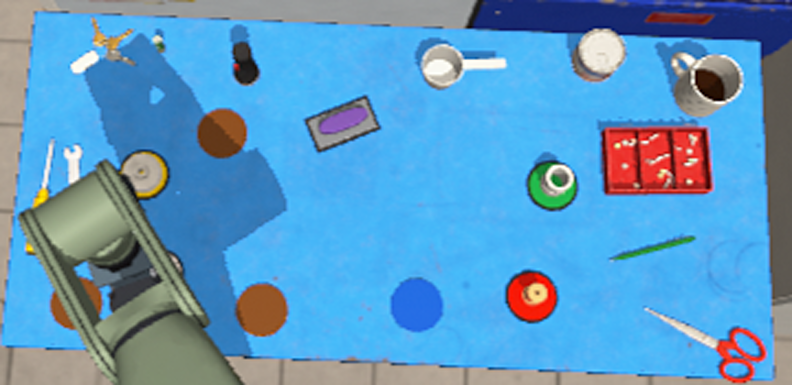

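All others sit on their mats in the top view (brush (343,121), coupling (557,180), spool (536,293), pulley (146,174)); torch and scoop unmoved. Tape needs a number from a tighter crop.

```bash
python3 - <<'E'
from h import *
f=load('wrist');W=cloud(f).reshape(-1,3);C=f['color'].reshape(-1,3).max(1)
n=np.hypot(W[:,0]-385,W[:,1]-298)<50
for a,m in (('tape',n&(W[:,2]>15)&(W[:,2]<30)),('mat',n&(W[:,2]>1)&(W[:,2]<8)&(C>200)&(f['color'].reshape(-1,3).min(1)>180))):
    S=W[m];(c,r)=cv2.minEnclosingCircle(S[:,:2].astype(np.float32));print(a,m.sum(),np.round(c,1),round(r,1),np.percentile(S[:,2],[5,50,95]).round(1))
    print(cv2.minAreaRect(S[:,:2].astype(np.float32)))
E
```

```text
tape 1207 [383.8 297.9] 31.0 [20.  21.6 23. ]
((384.9324951171875, 299.20941162109375), (58.243465423583984, 58.54243087768555), 22.489151000976562)
mat 1003 [383.3 298.7] 36.8 [2.7 4.  5.4]
((380.7575378417969, 302.4862976074219), (73.19860076904297, 63.027137756347656), 31.29834747314453)
```

Tape is flat (top z ≈ 22) and about 1–2 mm off centre. Handing in.

```bash
python3 -c "
from workcell import job
print(job.job_done())"
```

```text
the job is handed in; nothing more can be done
None
```

I took both stacks apart, set all five things upright on their own mats, and handed the job in at about 49 s. The hand-in gives no verdict.

| Thing | Mat | Offset from mat centre | Top height found (expected) |
|---|---|---|---|
| Brush | oblong grey | about 1 mm, within about 1° of the mat's length | 26 mm (27) |
| Coupling | green | about 2 mm | 53–54 mm (54) |
| Spool | red | about 1.5 mm | 45–46 mm (46) |
| Pulley | yellow | about 1.5 mm | 25.5 mm at the hub (26) |
| Tape | white | 1–2 mm | 22 mm (23) |

- **Camera accuracy:** these offsets are about as large as the 2 mm calibration error, and all are well inside the 12 mm allowed.
- **Torch and scoop:** I compared their places by eye in the last top view and saw no change. I did not measure them again.
- **Checks that failed or disagreed:** the first check of the tape took in other things in view and gave a meaningless result, so I repeated it on the mat area alone. In that repeat the white mat's own centre came out about 2 mm from my earlier reading, because the tape covers part of it.
- **Gripper:** it was about 210 mm above the table, touching nothing, at hand-in.

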